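Hang the handled unit on the load-check hook and lock it

TASK

Take the black unit that has the tall steel tube handle and hang it by the middle of that handle on the hook of the load-check stand, without dropping it, and let go so that it hangs freely. Then turn the stand's lock knob clockwise past its click, all the way to its far stop. Do not disturb the other things on the table.

Things in the scene. Friction and masses are not known exactly. Their poses are not given: they have to be found in the camera images.
- unit: the handled unit, 0.3 to 0.6 kg: black moulded case 70 (x) x 150 (y) x 42 mm with an aluminium plate on it (top at 46 mm), and over it a tall U-shaped handle of 14 mm round steel tube lying in the unit's y-z plane; origin at the centre of the underside, z up, stands upright on the table
- unit_bar (a point): middle of the handle's level bar, on the tube's axis, 125 mm above the unit's underside; axes as the unit's. The bar runs along y, straight from -55 to +55 mm, then bends into the two uprights (tube axes at y = -65 and +65 mm); free opening under it 116 mm wide and 72 mm high
- stand: load-check stand, fixed: grey base plate 140 x 290 x 12 mm, aluminium post 35 mm square, 245 mm high, steel hook on the post, sloping console 120 mm wide to the right (stand's -y); origin on the table 2.5 mm in front of the post's front face, below the hook's line; z up; the hook points along the stand's -x, roughly to the robot. Place and yaw vary
- hook_seat (a point): lowest place of the hook's upper surface (bar axis rests 7 mm above it); axes as the stand's; 65 mm in front (-x) of the stand's origin, 214 mm above the table. The hook is a steel strap 24 mm wide (y), 8 mm thick, coming out of the post, level for 20 mm at the seat and turned up at its free end: the tip is 30 mm beyond the seat (-x) and 30 mm above it
- lock (a joint): angle of the lock knob in rad: 0 at its start stop, grows clockwise as seen looking onto its face, far stop at 1.3. An over-centre detent pushes it back to 0 until about 0.65, and beyond that snaps it on to the far stop (about 0.1 N m)
- lock_grip (a point): grip point on the knob's axis. Black knob: disc 68 mm in diameter with a raised grip bar 65 mm long, 14 wide, 32 high; bar's top 7 mm above this point, disc's face 23 mm below it. Site z is the axis out of the console face, which slopes 35 deg towards the robot (leans to stand -x); point x runs along the grip bar, y across it, turning with the knob. About 200 mm beside the hook
- case: look-alike unit without the tall handle: the same black case 70 x 150 x 46 mm, only a low lug 64 mm high; bystander, origin at the centre of its underside
- collar1: steel clamp collar, 52 mm diameter, 30 mm high; bystander, origin under its centre
- collar2: another such collar; bystander
- tub: white plastic cup, 80 mm diameter, 75 mm high; bystander
- extrusion: aluminium profile 50 x 160 x 30 mm with two steel pins; bystander
- spray: metal spray can, 58 mm diameter, 160 mm high; bystander
- carton: open cardboard box 110 x 150 x 80 mm; bystander
- drill: cordless drill standing on its battery, 200 mm high; bystander
- bottle: drinks bottle, 66 mm diameter, 190 mm high; bystander
Mind the look-alikes: they are no part of the job. Leave any green or purple look-alike of the unit alone.

How it is judged:
On the way, in this order (a step that is already met when the one before it is completed fails the run):
1. the unit hangs by the middle of its handle on the hook, let go by the robot (x of unit_bar in the frame of hook_seat between -0.022 and 0.025 m and y of unit_bar in the frame of hook_seat between -0.03 and 0.03 m and z of unit_bar in the frame of hook_seat between -0.005 and 0.022 m and angle between unit's own z axis and vertical below 0.3 rad and contact force between unit and stand above 1 N and contact force between unit and the arm below 0.1 N and contact force between unit and the fingers below 0.1 N), for 0.3 s.
2. the lock knob is turned past its click, to its far stop (value of joint lock above 1.15 rad), for 0.2 s.
At the end, for the whole second after the job is handed in: the unit hangs at rest and untouched on the hook, the middle of its handle bar within 30 mm sideways of the hook's middle and behind the upturned tip, the unit's lean under 0.3 rad; the lock knob beyond 1.15 rad (far stop 1.3) (all of step 1 and value of joint lock above 1.15 rad and linear speed of unit below 0.06 m/s).
It fails at once if a bystander is moved by more than 40 mm (distance of any of case, collar1, collar2, tub, extrusion, spray, carton, drill, bottle from where it was at the start of the episode above 0.04 m).
It fails at once if the unit is dropped (falls faster than 0.6 m/s, held by nothing) (contact force between unit and the fingers below 0.05 N and contact force between unit and the arm below 0.05 N and linear speed of unit above 0.6 m/s).
It also fails if it takes over 51 s, if anything falls off the work surface, if the arm or the gripper's body presses on something with over 40 N, if the wrist force passes 120 N, or if a joint passes its speed limit or range.

ROBOT

A 7-joint arm with a two-finger parallel gripper is mounted at the origin on the work surface. World frame = base frame: x ahead of the robot, y to its left, z up, the work surface at z = 0. Lengths are in m, angles in rad, forces in N, time in s.
With the tool pointing down it reaches from about 0.4 to 0.85 m from the base axis. Payload 4.5 kg.
Tool frame: the origin (TCP) lies at the very end of the fingers, on their centre line; the grasp point (between the pads) lies 19 mm behind it; z points along the fingers, y is the line along which they close (so a half turn about z gives the same grasp; the last joint's range is limited). The gripper opens to 88 mm and grips with 3 to 60 N. Pads are 18 mm wide; open, the fingers measure 123 mm over their backs; the gripper's body (75 mm by 187 mm) begins 45 mm behind the grasp point.
Start: joints at [1.328, 0.689, -0.195, 1.565, 0.157, 0.902, -0.215], TCP at [0.171, -0.601, 0.239] pointing down, gripper open.
Joint ranges: [-3.01, 3.01], [-0.46, 2.08], [-1.47, 1.51], [0.13, 2.56], [-1, 4.14], [0.04, 2.09], [-2.66, 2.66]. Speed limits (rad/s): [2.57, 2.57, 3.14, 3.14, 3.14, 3.14, 3.14].

INTERFACE

Orientations are given as a unit quaternion [x, y, z, w].
In Python, from plant import r gives the robot as it stands. The module is installed in compiled form; this text tells all that it offers.
- The arm moves only by the tool step_arm, never from a script. Its argument "increments" is a list of rows, each a list of 2 entries, a list of its own where there are three numbers: the shift along the world's x, y, z in cm, then the turn, a rotation vector about the world's x, y, z in degrees. A call has exactly 10 rows; each row shifts and turns the commanded pose from where the row before left it; what a row does not reach is not made up. A row lasts 1/10 s, in which the tool goes at most 50 mm and 8.59 degrees, less where a joint would pass 70% of its speed; a pose out of reach is approached as far as the arm can. A call is refused whole if a number of a shift passes 5 or a number of a turn 8.59, either way. A call with a gripper value outside its range is refused whole. "fingers" is the opening, from 0 (shut) to 1 (fully open), set as the call begins (left out, the last holds). The fingers move at their own pace and stop on an object; "grip_force" is the grip in N (left out, the last holds). Time passes only in rows, so rows that do not move let the fingers close, or fill a call up. It gives the time, the measured TCP pose, the force, the opening and the grip force at its end, in the units of the state.
- r.get_state(): the state, without advancing time (a new reading comes with each control period).
- r.snapshot(name): name is "side" or "top" or "wrist"; returns (picture, depth): 420x560x3 uint8, red, green, blue; 420x560 float32, m along the optical axis (not along the pixel's ray), 0 where there is no reading.
- r.calibration(name): a dict with "fov_y" (degrees; the focal length in pixels is half the picture's height over the tangent of half this angle, whatever the lens; pixels are square), "cx", "cy" (the principal point, pixels), "R" (3x3) and "t" (3): a world point X has camera coordinates R X + t. Camera axes: x right, y down, z forward; pixel columns grow to the right and rows downward; lengths in m; the calibration is good to about 2 mm. The wrist camera is an equidistant fisheye: a pixel r from the principal point sees the ray r / f radians off the axis. A picture is of the moment at which its call begins: read the wrist's pose just before it. calibration takes no time and is no camera call; for the wrist camera it gives the pose at the moment of the call.
- r.finish_job(): hands the job in; it is judged then, once.
The state is a dict: "clock": time; "q": joint angles; "qd": joint speeds; "joint_torque": joint torques, N m; "tool_pos": TCP position; "eef_rot": TCP orientation; "contact_force": force on the tool from outside, world axes, zero at the start; "moment": the same for the moment, N m; "opening": opening from 0.0 (shut) to 1.0 (fully open); "finger_force": force on a finger pad.
Only numpy, scipy, OpenCV 4.12 (cv2) and the standard library are available. Lean on these libraries where they do the work, as an engineer would, in place of code of your own. Each camera call takes 0.05 s, during which the arm holds its last target. There are 200 camera calls.

## Working session

There is one attempt and no reset: what is moved stays moved. The work goes in short steps, Python scripts to look and compute and a tool call to move; the robot and the scene stay as the last step left them, time stands still between calls to the robot, and variables do not carry over. Pictures are saved under pics/ and viewed, at most 13 in all, crops included, and the job is handed in when it is done.

Besides the shell and the picture viewer there is one more tool, called by a JSON object that holds its "api" and its "payload", one argument or row to a line. step_arm: Moves the arm, as the interface text tells. Its arguments: {"type":"object","properties":{"increments":{"type":"array","items":{"type":"array"}},"fingers":{"type":"number"},"grip_force":{"type":"number"}},"required":["increments"]}

```bash
mkdir -p pics
cat > h.py <<'E'
import numpy as np, cv2, pickle
from plant import r
def snap(n,fn):
    c=r.calibration(n); p,d=r.snapshot(n)
    cv2.imwrite('pics/'+fn+'.png',p[:,:,::-1]); pickle.dump((c,p,d),open('pics/'+fn+'.pkl','wb'))
def load(fn): return pickle.load(open('pics/'+fn+'.pkl','rb'))
def cloud(fn):
    c,p,d=load(fn); f=p.shape[0]/2/np.tan(np.radians(c['fov_y'])/2)
    v,u=np.mgrid[:p.shape[0],:p.shape[1]]
    X=np.stack([(u-c['cx'])/f*d,(v-c['cy'])/f*d,d],-1)
    W=(X-np.array(c['t']))@np.array(c['R']); W[d==0]=np.nan
    return W,p
E
python3 - <<'E'
from h import *
snap('side','s0');snap('top','t0')
s=r.get_state();print(s)
for n in('side','top'):
    c=r.calibration(n);print(n,c['fov_y'],-np.array(c['R']).T@c['t'])
E
```

```text
{'clock': 0.1, 'q': array([ 1.32783339,  0.68986049, -0.19451939,  1.56623277,  0.1573181 ,
        0.90249192, -0.21511241]), 'qd': array([ 0.0002059 , -0.00116999, -0.00117172, -0.00123054,  0.00026585,
       -0.00093258,  0.00075553]), 'joint_torque': array([-3.18475562e-03, -5.28499067e+01, -1.27181087e+00, -1.53837544e+01,
       -5.26101084e-02,  1.97081223e-03,  5.31824185e-05]), 'tool_pos': array([ 0.17057815, -0.60069191,  0.23801688]), 'eef_rot': array([ 9.90435154e-01,  1.37976688e-01, -1.76450347e-04, -7.80405757e-04]), 'contact_force': array([ 0.14795601, -0.85243577, -0.4292846 ]), 'moment': array([-0.04137355,  0.00822049, -0.00216235]), 'finger_force': 0.0, 'opening': 0.9981555746494488}
side 57.411059552548956 [-0.13345192 -0.88959781  0.96275279]
top 44.310520993908305 [0.23613912 0.01099319 1.74277419]
```

View pics/s0.png

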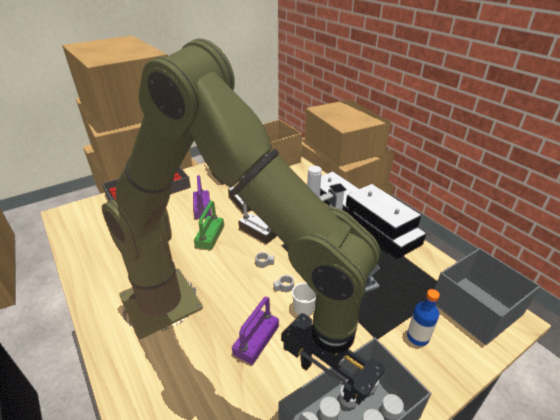

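View pics/t0.png

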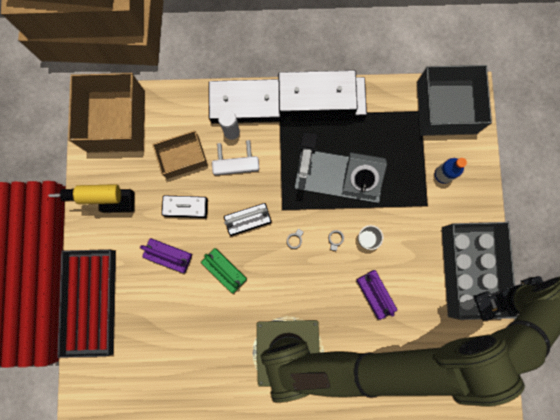

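Candidates in the top picture: black with a bar over an aluminium plate (247,219), black with a low lug (185,206), purple (166,255) and (377,294), and green (224,270). The one at (247,219) fits: black case with a tall bar. I'll confirm it in an enlarged crop and measure the stand at (340,172).

Run:
```python
from h import *
W,p=cloud('t0')
im=p[:,:,::-1]
a=cv2.resize(im[185:245,155:285],None,fx=6,fy=6,interpolation=cv2.INTER_CUBIC)[:, :780]
b=cv2.resize(im[125:210,280:430],None,fx=5.2,fy=5.2,interpolation=cv2.INTER_CUBIC)[:,:780]
b=cv2.resize(im[130:205,285:400],None,fx=5,fy=5)
a=cv2.resize(im[195:240,155:285],None,fx=4.4,fy=4.4)
o=np.zeros((a.shape[0]+b.shape[0],580,3),np.uint8);o[:a.shape[0],:a.shape[1]]=a;o[a.shape[0]:,:b.shape[1]]=b
cv2.imwrite('pics/crop1.png',o)
print(o.shape)
np.set_printoptions(precision=0,suppress=True,linewidth=250)
print('unit z mm');print(W[200:238:2,222:274:2,2]*1000)
print('stand z');print(W[132:206:3,290:392:4,2]*1000)
```

```text
(573, 580, 3)
unit z mm
[[  7.  -1.  -1.   5.   4.   3.   4.   0.   2.  -1. -10.  -1.   0.  10.   3.   6.   5.   2.  -3.  -8.   0.   2.   3.   2.   7.  -0.]
 [ -0.   4.  -5.   2.  -1.   6.   6.   8.  -5.  -5.  -2.  -6.   2.   7. -12.   0.  -6.   2.  -7.  -1.  -3.   1. -11.  -1.   4.   4.]
 [  8.   7.  -2.   6.   4.   1.  -7.   1.  -5.  -7.  -1.   2.   5.  -0.  -5.   2.   3.   3.  -2.  39.  46.  34.   7.   6.   1.   3.]
 [  2.   4.  -8.   5.  -1.  -2.   4.  -1.  -3.  -4.  -5.   5.   4.  -4.  -8.   4.  38.  47.  52.  47.  46.  48.  40.   5.   1.  -3.]
 [  5.  -6.  -4.  -4.  -2.   3.   8.  -4.   1.   3.  -1.  -3.   9.  38.  48.  41.  51.  37.  48.  48. 128. 117.  40.  -3.  -9.   0.]
 [ -3.  -5.  -9.  -0.   4.   1.   3.   1.   3.  -6.  43.  56.  45.  42.  43.  46.  48. 127. 129. 140. 137. 129. 117.  -7.  -5.   2.]
 [  2.  -1.   9.  -2.  11.   1.  37.  39.  47.  43.  50.  42.  43.  46. 130. 130. 131. 127. 130. 136. 124. 110.  98.  30.   5.   5.]
 [ -0.   1.  -3.  40.  41.  39.  52.  45.  45.  42.  41. 139. 131. 134. 138. 133. 128. 128.  47.  44.  56.  53.  52.  41.  -0. -10.]
 [  4.  36. 
[... 4085 characters left out ...]
72.  66.  70.  66.  -9.  -5.   2.]
 [  8.  -3.   2.   7.  -3.   5.  -2.   7.  11.  17.   8.   5.  24.  22.  11.   7.  56.  58.  62.  58.  59.  56.  63.  -4.   5.  -8.]
 [  0.   6.   3.  -5.  -5.  -4.  -2.  -1.   8.   0.   0.  10.  10.   9.  14.  10.  19.  15.  13.   9.  50.  50.  51.   5.  -4.   4.]
 [  2.  -3.   2.   0.   1.  -1.   6.   5.   3.  -1.   3.  -7.   1.   6.  -3.   2.  14.  13.  15.  17.   9.   8.  12.  -3.   2.   6.]
 [  5.   1.   9.   6.   1.   5.  -0.  13.   3.   6.  -2.   2.  -1.   3.  10.   0.  -4.   0.   1.  -6.  10.  13.   5.   1.  -0.   2.]
 [-10.   4.  -0.   3.   3.  10.  -3.  -5.   7.  -1.  -1.   1.   1.   4.  -1.  -1.   2.   5.   4.  -6.  -4.   8.   8.  -0.  -4.   1.]]
```

View pics/crop1.png

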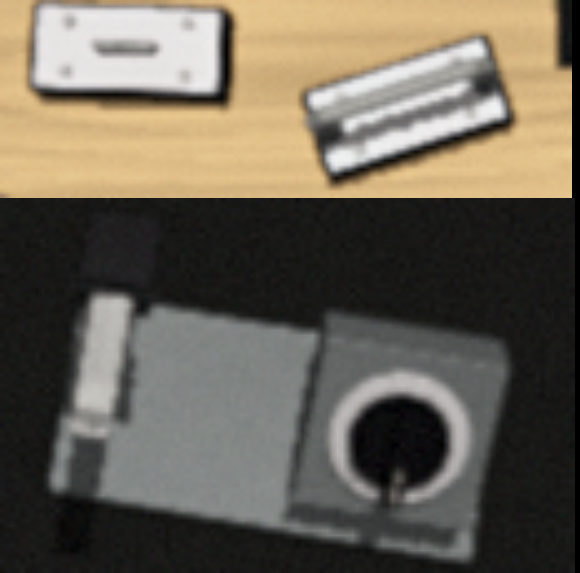

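The crop confirms the unit: black case, aluminium plate, tall tube bar with its top at about 132 mm, at (247,219). The neighbour at (185,206) has only the low lug. In the stand crop, the post and hook are at left and the knob at (398,440), with its bar pointing down the slope. Next I fit the poses.

Run:
```python
from h import *
np.set_printoptions(precision=4,suppress=True)
W,p=cloud('t0')
def sub(r0,r1,c0,c1,lo,hi):
    w=W[r0:r1,c0:c1].reshape(-1,3); return w[(w[:,2]>lo)&(w[:,2]<hi)]
def line(P):
    m=np.median(P,0)[:2]; m=P[:,:2].mean(0);u,s,v=np.linalg.svd(P[:,:2]-m); return m,np.degrees(np.arctan2(v[0,1],v[0,0])),P.shape[0]
B=sub(200,238,220,274,118,0);B=sub(200,238,220,274,.118,.145)
m,a,n=line(B);print('bar',m,a,n)
d=np.array([np.cos(np.radians(a)),np.sin(np.radians(a))]);t=(B[:,:2]-m)@d;print('bar extent mid',m+d*(t.max()+t.min())/2,np.ptp(t))
P=sub(200,238,220,274,.034,.058);rect=cv2.minAreaRect((P[:,:2]*1000).astype(np.float32));print('case rect',rect)
S=sub(130,200,293,326,.225,.26)
T=sub(132,149,296,320,.232,.258);print('post',cv2.minAreaRect((T[:,:2]*1000).astype(np.float32)),T.mean(0))
H=sub(150,185,295,326,.195,.26);print('hook',line(H),H.mean(0))
for lo in np.arange(H[:,0].min(),H[:,0].max(),.012):
    k=(H[:,0]>=lo)&(H[:,0]<lo+.012);q=H[k]; 
    if k.sum()>5: print(q.mean(0),np.ptp(q[:,1]),k.sum())
Bp=sub(130,203,285,395,.007,.3);
import numpy as np
full=cv2.minAreaRect((Bp[:,:2]*1000).astype(np.float32));print('base',full)
C=sub(150,196,336,390,.045,.16)
# console plane RANSAC
rng=np.random.default_rng(0);best=0
for i in range(800):
    a3=C[rng.choice(len(C),3,False)];nn=np.cross(a3[1]-a3[0],a3[2]-a3[0]);l=np.linalg.norm(nn)
    if l<1e-6: continue
    nn/=l;nn*=np.sign(nn[2]);k=abs((C-a3[0])@nn)<.004
    if k.sum()>best and abs(nn[2]-.82)<.05: best=k.sum();K=k
m=C[K].mean(0);nn=np.linalg.svd(C[K]-m)[2][2];nn*=np.sign(nn[2]);print('plane',m,nn,K.sum(),len(C),'yaw',np.degrees(np.arctan2(-nn[1],-nn[0])),'slope',np.degrees(np.arccos(nn[2])))
h=(C-m)@nn
G=C[(h>.022)];print('grip bar',line(G),G.mean(0),np.histogram(h,np.arange(-.02,.06,.005)))
```

```text
bar [0.4389 0.126 ] -73.19150886090131 193
bar extent mid [0.4391 0.1256] 0.13980174290508662
case rect ((439.2311096191406, 125.90750122070312), (70.76978302001953, 148.94711303710938), 16.067453384399414)
post ((647.69677734375, -75.01046752929688), (47.27049255371094, 46.50614547729492), 78.36467742919922) [ 0.647  -0.0758  0.2448]
hook (array([ 0.5845, -0.0641]), np.float64(166.32191937451), 241) [ 0.5845 -0.0641  0.2197]
[ 0.5387 -0.0546  0.2404] 0.021058782896069224 23
[ 0.5512 -0.0569  0.2196] 0.021373112234970827 21
[ 0.5621 -0.0596  0.2142] 0.024612820077626336 29
[ 0.5742 -0.0614  0.2135] 0.02471775379258074 32
[ 0.5862 -0.0638  0.2159] 0.02165791589466442 33
[ 0.5981 -0.0663  0.2193] 0.024547055039643086 32
[ 0.6105 -0.0691  0.2215] 0.02476545365598551 35
[ 0.6212 -0.0748  0.219 ] 0.04457605939749625 35
base ((618.538818359375, -195.4842071533203), (378.55426025390625, 254.39776611328125), 88.40861511230469)
plane [ 0.5637 -0.2612  0.0914] [-0.5843  0.1243  0.8019] 553 1443 yaw -12.00757004118638 slope 36.68519868162477
grip bar (array([ 0.5406, -0.257 ]), np.float64(168.74281611014416), 105) [ 0.5406 -0.257   0.1243] (array([ 20,  34, 112, 347, 301, 190, 131,  63,  16,   2,   7,  19,  41,
        24,   3]), array([-0.02 , -0.015, -0.01 , -0.005,  0.   ,  0.005,  0.01 ,  0.015,
        0.02 ,  0.025,  0.03 ,  0.035,  0.04 ,  0.045,  0.05 ,  0.055]))
```

Run:
```python
import numpy as np
a=np.radians(np.linspace(-74.1,19.5,19));R=np.linspace(.6245,.457,19)
z=np.r_[np.linspace(.238,.31,6),np.full(8,.31),np.linspace(.31,.23,6)[1:]]
P=np.c_[R*np.cos(a),R*np.sin(a),z]
print(np.round(np.diff(P,axis=0)*100,1).tolist(),90.5/18)
```

```text
[[5.0, 2.7, 1.4], [4.7, 3.1, 1.4], [4.3, 3.5, 1.4], [3.9, 3.8, 1.4], [3.5, 4.1, 1.4], [3.1, 4.3, 0.0], [2.6, 4.5, 0.0], [2.1, 4.7, 0.0], [1.7, 4.8, 0.0], [1.2, 4.8, 0.0], [0.7, 4.8, 0.0], [0.3, 4.8, 0.0], [-0.2, 4.7, 0.0], [-0.6, 4.6, -1.6], [-1.0, 4.4, -1.6], [-1.4, 4.2, -1.6], [-1.8, 4.0, -1.6], [-2.1, 3.7, -1.6]] 5.027777777777778
```

{"api": "step_arm", "payload": {
  "increments": [
    [[2,1,3],[0,0,3]],
    [[3.5,2.2,2.5],[0,0,4]],
    [[3.6,2.6,1.5],[0,0,4]],
    [[3.3,3,0],[0,0,4]],
    [[3,3.3,0],[0,0,4]],
    [[2.8,3.5,0],[0,0,4]],
    [[2.5,3.7,0],[0,0,4]],
    [[2.2,3.9,0],[0,0,4]],
    [[2,4,0],[0,0,4.5]],
    [[1.6,4.1,0],[0,0,4.5]]
  ],
  "fingers": 1
}}

```text
clock: 1.1
tool_pos: [0.4366, -0.2864, 0.3085]
eef_rot: [0.883, 0.47, 0.0, -0.0]
contact_force: [0.4, -0.6, 0.4]
opening: 1.004
finger_force: 0.0
```

{"api": "step_arm", "payload": {
  "increments": [
    [[1.2,4.2,0],[0,0,5]],
    [[0.9,4.4,0],[0,0,5]],
    [[0.6,4.5,0],[0,0,5]],
    [[0.2,4.5,0],[0,0,5]],
    [[0,4.5,0],[0,0,5]],
    [[-0.4,4.5,0],[0,0,5]],
    [[-0.6,4.4,0],[0,0,5]],
    [[-0.8,4.3,0],[0,0,5]],
    [[-0.8,4.2,0],[0,0,5]],
    [[-0.9,4.1,0],[0,0,5]]
  ]
}}

```text
clock: 2.1
tool_pos: [0.4292, 0.1493, 0.3086]
eef_rot: [0.601, 0.799, -0.0, 0.0]
contact_force: [0.3, -0.0, -0.6]
opening: 1.004
finger_force: 0.0
```

{"api": "step_arm", "payload": {
  "increments": [
    [[0,0,0],[0,0,0]],
    [[0,0,0],[0,0,0]],
    [[0,0,0],[0,0,0]],
    [[0,0,0],[0,0,0]],
    [[0,0,0],[0,0,0]],
    [[0,0,0],[0,0,0]],
    [[0,0,0],[0,0,0]],
    [[0,0,0],[0,0,0]],
    [[0,0,0],[0,0,0]],
    [[0,0,0],[0,0,0]]
  ]
}}

```text
clock: 3.1
tool_pos: [0.4298, 0.1478, 0.3088]
eef_rot: [0.603, 0.798, 0.0, 0.0]
contact_force: [-0.0, 0.2, -0.2]
opening: 0.996
finger_force: 0.0
```

Run:
```python
from h import *
snap('wrist','w1');s=r.get_state();print(s['tool_pos'],s['eef_rot'])
```

```text
[0.42983481 0.14780882 0.30873598] [6.02744678e-01 7.97934115e-01 4.36451937e-05 1.96814693e-05]
```

View pics/w1.png

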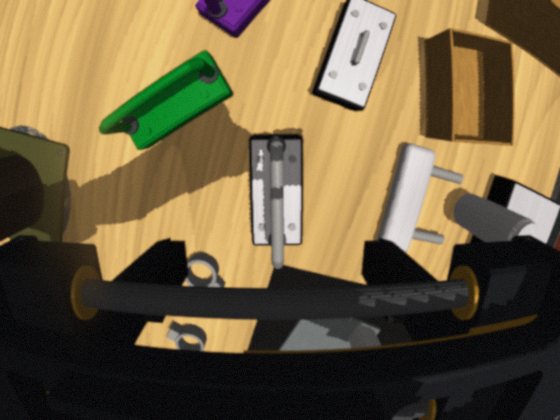

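The unit's bar runs straight up the wrist picture at columns 275–278, rows 140–265, so the grip is aligned. I go down and grip.

{"api": "step_arm", "payload": {
  "increments": [
    [[0.1,0.5,0],[0,0,0.5]],
    [[0,0,-3],[0,0,0]],
    [[0,0,-4],[0,0,0]],
    [[0,0,-4],[0,0,0]],
    [[0,0,-3.5],[0,0,0]],
    [[0,0,-2.5],[0,0,0]],
    [[0,0,-1.8],[0,0,0]],
    [[0,0,-1],[0,0,0]],
    [[0,0,-0.5],[0,0,0]],
    [[0,0,0],[0,0,0]]
  ]
}}

```text
clock: 4.15
tool_pos: [0.431, 0.1531, 0.1057]
eef_rot: [0.599, 0.801, 0.0, 0.0]
contact_force: [-0.8, 0.5, 0.6]
opening: 1.003
finger_force: 0.0
```

{"api": "step_arm", "payload": {
  "increments": [
    [[0,0,0],[0,0,0]],
    [[0,0,0],[0,0,0]],
    [[0,0,0],[0,0,0]],
    [[0,0,0],[0,0,0]],
    [[0,0,0],[0,0,0]],
    [[0,0,0],[0,0,0]],
    [[0,0,0],[0,0,0]],
    [[0,0,0],[0,0,0]],
    [[0,0,0],[0,0,0]],
    [[0,0,0],[0,0,0]]
  ],
  "fingers": 0,
  "grip_force": 60
}}

```text
clock: 5.15
tool_pos: [0.4308, 0.1528, 0.1058]
eef_rot: [0.599, 0.801, -0.0, 0.0]
contact_force: [-1.0, -0.7, 1.6]
opening: 0.129
finger_force: 58.7
```

{"api": "step_arm", "payload": {
  "increments": [
    [[0,0,0.5],[0,0,0]],
    [[0,0,1],[0,0,0]],
    [[0,0,1],[0,0,0]],
    [[0,0,1],[0,0,0]],
    [[0,0,0.5],[0,0,0]],
    [[0,0,0],[0,0,0]],
    [[0,0,0],[0,0,0]],
    [[0,0,0],[0,0,0]],
    [[0,0,0],[0,0,0]],
    [[0,0,0],[0,0,0]]
  ]
}}

```text
clock: 6.15
tool_pos: [0.4307, 0.1528, 0.1455]
eef_rot: [0.599, 0.801, -0.0, -0.0]
contact_force: [-0.1, -1.0, -5.7]
opening: 0.135
finger_force: 59.6
```

Run:
```python
from h import *
snap('top','t1');snap('side','s1');s=r.get_state();print(s['tool_pos'],s['eef_rot'],s['contact_force'],s['moment'])
W,p=cloud('s1')
# unit case plate: horizontal region near unit
np.set_printoptions(precision=3,suppress=True)
k=(abs(W[...,0]-.439)<.1)&(abs(W[...,1]-.126)<.1)&(W[...,2]>.06)&(W[...,2]<.2)
v,u=np.where(k);print(u.min(),u.max(),v.min(),v.max(),k.sum())
im=p[:,:,::-1];c=im[160:300,170:340]
cv2.imwrite('pics/crop2.png',np.hstack([cv2.resize(c,None,fx=4,fy=4)]))
```

```text
[0.43072561 0.15279723 0.14557643] [ 5.99251324e-01  8.00560947e-01 -1.26184533e-04 -7.09957978e-05] [ 0.43663425 -0.51816996 -5.24318346] [ 0.13162739 -0.07329142  0.0381675 ]
237 277 185 231 860
```

View pics/crop2.png

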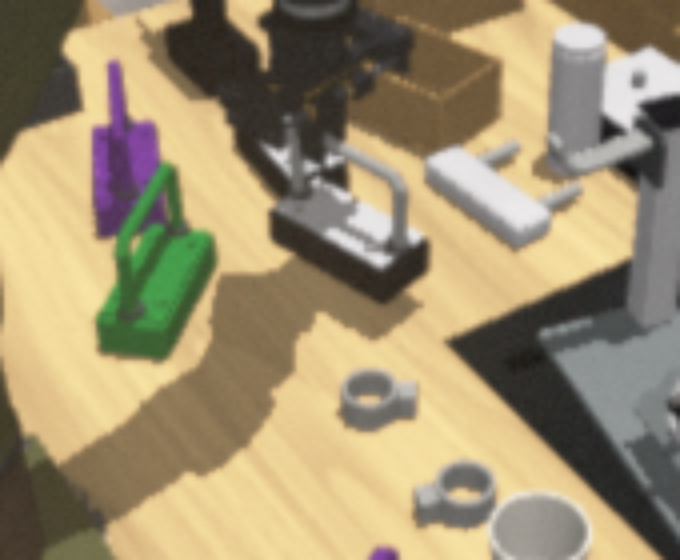

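The crop shows the unit held clear of the table by its bar (crop ~(350,215)), roughly level. I check its lean numerically, then carry it.

Run:
```python
from h import *
np.set_printoptions(precision=4,suppress=True)
c0=np.array([.4387,.126]);y=np.array([-.282,.959]);x=np.array([.959,.282])
for n in('s1','t1'):
    W,p=cloud(n);w=W.reshape(-1,3);col=p.reshape(-1,3).mean(1)
    a=(w[:,:2]-c0)@x;b=(w[:,:2]-c0)@y
    k=(abs(a)<.036)&(abs(b)<.077)&(abs(w[:,2]-.086)<.02)&(col>110)
    if k.sum()<30: print(n,k.sum());continue
    A=np.c_[a[k],b[k],np.ones(k.sum())];s=np.linalg.lstsq(A,w[k,2],rcond=None)[0];print(n,k.sum(),s)
    k=(abs(a)<.02)&(abs(b)<.056)&(w[:,2]>.15)&(w[:,2]<.19)&(b<.01)
    if k.sum()>20: print('bar',k.sum(),np.polyfit(b[k],w[k,2],1),b[k].min(),a[k].mean())
```

```text
s1 349 [0.0068 0.0112 0.083 ]
bar 55 [0.0217 0.1657] -0.053795560602141836 -0.0037557633297576535
t1 3
```

{"api": "step_arm", "payload": {
  "increments": [
    [[0,0,1.3],[0,0,0]],
    [[0,0,2.5],[0,0,0]],
    [[0,-1,2.5],[0,0,-3]],
    [[0.4,-2,2],[0,0,-4]],
    [[0.5,-2.5,1.5],[0,0,-4]],
    [[0.5,-2.8,0.5],[0,0,-4]],
    [[0.6,-2.8,0],[0,0,-4]],
    [[0.6,-2.4,0],[0,0,-4]],
    [[0.4,-1.8,0],[0,0,-3]],
    [[0.2,-1,0],[0,0,-1.8]]
  ]
}}

```text
clock: 7.25
tool_pos: [0.4627, -0.012, 0.2485]
eef_rot: [0.775, 0.632, -0.0, 0.0]
contact_force: [0.3, -0.1, -5.8]
opening: 0.135
finger_force: 59.6
```

{"api": "step_arm", "payload": {
  "increments": [
    [[0,0,0],[0,0,0]],
    [[0,0,0],[0,0,0]],
    [[0,0,0],[0,0,0]],
    [[0,0,0],[0,0,0]],
    [[0,0,0],[0,0,0]],
    [[0,0,0],[0,0,0]],
    [[0,0,0],[0,0,0]],
    [[0,0,0],[0,0,0]],
    [[0,0,0],[0,0,0]],
    [[0,0,0],[0,0,0]]
  ]
}}

```text
clock: 8.25
tool_pos: [0.4628, -0.0103, 0.2487]
eef_rot: [0.774, 0.633, 0.0, 0.0]
contact_force: [-0.3, -0.3, -6.0]
opening: 0.135
finger_force: 59.6
```

Run:
```python
from h import *
snap('wrist','w2');snap('side','s2');s=r.get_state();print(s['tool_pos'],s['eef_rot'],s['contact_force'],s['moment'],s['opening'])
c=load('s2')[1][:,:,::-1][130:290,210:400]
a=cv2.resize(c,None,fx=3.6,fy=3.6)
cv2.imwrite('pics/crop3.png',a)
```

```text
[ 0.46282321 -0.01027306  0.2487325 ] [7.74075017e-01 6.33093885e-01 1.78281288e-05 2.40873367e-05] [ 0.75866355  0.0071031  -5.42210516] [ 0.09896063 -0.06402765  0.00559066] 0.13385205559883626
```

View pics/crop3.png

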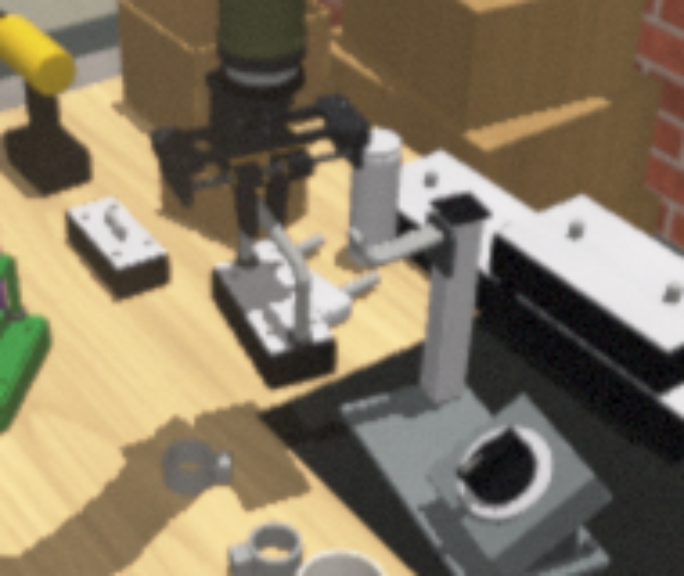

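The crop shows the unit level at (275,290), in front of the hook tip at (360,245). I move in along the stand's x.

{"api": "step_arm", "payload": {
  "increments": [
    [[1,-0.2,0],[0,0,0]],
    [[1.8,-0.4,0],[0,0,0]],
    [[2,-0.4,0],[0,0,0]],
    [[2,-0.4,0],[0,0,0]],
    [[1.8,-0.4,0],[0,0,0]],
    [[1.3,-0.2,0],[0,0,0]],
    [[0.7,-0.1,0],[0,0,0]],
    [[0.2,-0.1,0],[0,0,0]],
    [[0,0,0],[0,0,0]],
    [[0,0,0],[0,0,0]]
  ]
}}

```text
clock: 9.35
tool_pos: [0.5701, -0.0322, 0.2487]
eef_rot: [0.774, 0.633, -0.0, -0.0]
contact_force: [-0.5, -0.5, -4.5]
opening: 0.135
finger_force: 59.6
```

{"api": "step_arm", "payload": {
  "increments": [
    [[0,0,-0.5],[0,0,0]],
    [[0,0,-0.9],[0,0,0]],
    [[0,0,-0.9],[0,0,0]],
    [[0,0,-0.8],[0,0,0]],
    [[0,0,-0.6],[0,0,0]],
    [[0,0,-0.4],[0,0,0]],
    [[0,0,-0.3],[0,0,0]],
    [[0,0,-0.2],[0,0,0]],
    [[0,0,0],[0,0,0]],
    [[0,0,0],[0,0,0]]
  ]
}}

```text
clock: 10.35
tool_pos: [0.571, -0.0322, 0.203]
eef_rot: [0.774, 0.633, 0.0, 0.0]
contact_force: [0.7, 0.2, -6.0]
opening: 0.134
finger_force: 59.6
```

Run:
```python
from h import *
snap('side','s3');s=r.get_state();print(s['tool_pos'],s['contact_force'],s['moment'],s['opening'])
c=load('s3')[1][:,:,::-1][140:260,260:400]
cv2.imwrite('pics/crop4.png',cv2.resize(c,None,fx=4.5,fy=4.5))
```

```text
[ 0.57100594 -0.032214    0.20297798] [-0.16452159 -0.10132583 -4.01841333] [ 0.1110791  -0.08500156 -0.01199538] 0.1308983609880115
```

View pics/crop4.png

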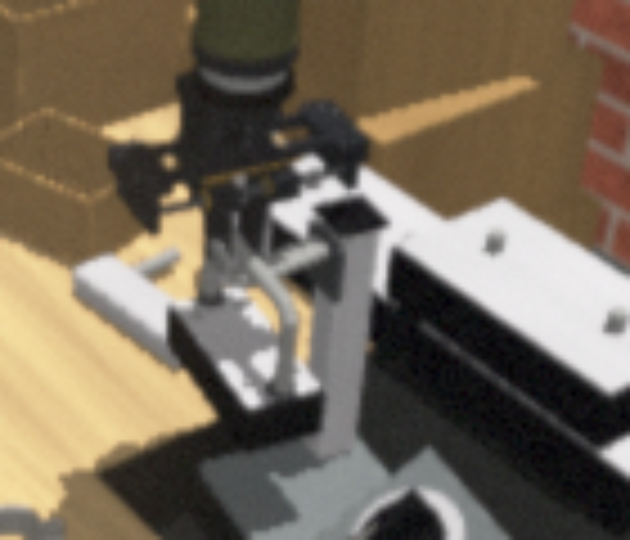

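The handle is over the hook, with the bar crossing the strap at about (265,265), behind the upturned tip at (238,220). I lower the last millimetres.

{"api": "step_arm", "payload": {
  "increments": [
    [[0,0,-0.1],[0,0,0]],
    [[0,0,-0.1],[0,0,0]],
    [[0,0,-0.1],[0,0,0]],
    [[0,0,0],[0,0,0]],
    [[0,0,0],[0,0,0]],
    [[0,0,0],[0,0,0]],
    [[0,0,0],[0,0,0]],
    [[0,0,0],[0,0,0]],
    [[0,0,0],[0,0,0]],
    [[0,0,0],[0,0,0]]
  ]
}}

```text
clock: 11.4
tool_pos: [0.5714, -0.0319, 0.2011]
eef_rot: [0.774, 0.633, 0.001, 0.001]
contact_force: [-2.3, -0.2, 6.0]
opening: 0.129
finger_force: 58.4
```

{"api": "step_arm", "payload": {
  "increments": [
    [[0,0,0],[0,0,0]],
    [[0,0,0],[0,0,0]],
    [[0,0,0],[0,0,0]],
    [[0,0,0],[0,0,0]],
    [[0,0,0],[0,0,0]],
    [[0,0,0],[0,0,0]],
    [[0,0,0],[0,0,0]],
    [[0,0,0],[0,0,0]],
    [[0,0,0],[0,0,0]],
    [[0,0,0],[0,0,0]]
  ],
  "fingers": 0.45
}}

```text
clock: 12.4
tool_pos: [0.5708, -0.0322, 0.1998]
eef_rot: [0.774, 0.633, 0.0, 0.0]
contact_force: [0.3, -0.2, 0.4]
opening: 0.453
finger_force: 0.0
```

{"api": "step_arm", "payload": {
  "increments": [
    [[0,0,0.5],[0,0,0]],
    [[0,0,1],[0,0,0]],
    [[0,0,1],[0,0,0]],
    [[0,0,1.5],[0,0,0]],
    [[0,0,2],[0,0,0]],
    [[0,0,2],[0,0,0]],
    [[0,0,3],[0,0,0]],
    [[0,0,3],[0,0,0]],
    [[0,0,2],[0,0,0]],
    [[0,0,1],[0,0,0]]
  ]
}}

```text
clock: 13.4
tool_pos: [0.5716, -0.0318, 0.3728]
eef_rot: [0.774, 0.633, 0.002, 0.001]
contact_force: [0.1, 0.3, -1.2]
opening: 0.454
finger_force: 0.0
```

Run:
```python
from h import *
np.set_printoptions(precision=4,suppress=True)
snap('side','s4');snap('top','t4');s=r.get_state();print(s['tool_pos'],s['q'],s['contact_force'],s['moment'],s['opening'])
c=load('s4')[1][:,:,::-1]
a=cv2.resize(c[150:270,270:400],None,fx=4,fy=4);b=cv2.resize(load('t4')[1][:,:,::-1][140:220,280:400],None,fx=2.5,fy=2.5)
o=np.zeros((480,800,3),np.uint8);o[:480,:520]=a[:480,:520];o[:200,520:800]=b[:200,:280]
cv2.imwrite('pics/crop5.png',o)
```

```text
[ 0.5714 -0.032   0.3715] [ 0.3061  0.5199 -0.5608  1.5251  0.2908  1.1771 -0.5061] [ 0.897  -0.4703 -0.332 ] [-0.0564 -0.0594  0.0059] 0.44710438366717487
```

View pics/crop5.png

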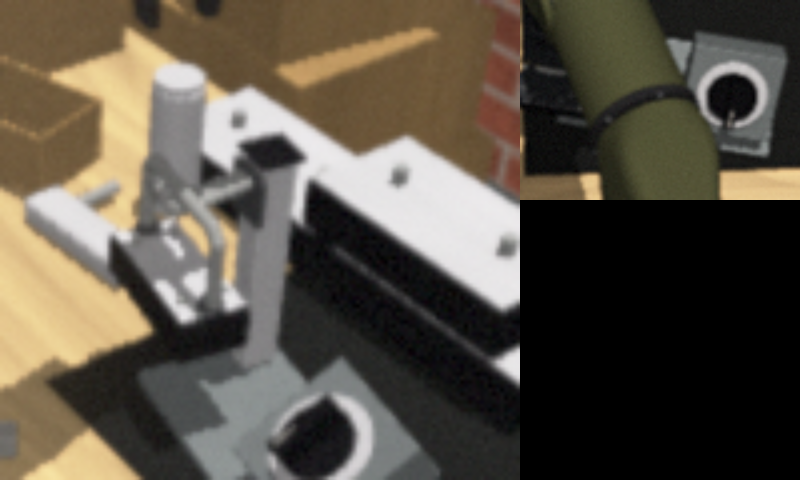

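The unit hangs on the hook, free of the gripper: in the left part the bar crosses the strap at (195,195). The knob is at about (735,98) in the top inset, its bar pointing down the slope. Now I measure the knob.

Run:
```python
from h import *
np.set_printoptions(precision=4,suppress=True,linewidth=200)
yaw=np.radians(-11.4);sx=np.array([np.cos(yaw),np.sin(yaw),0]);sy=np.array([-sx[1],sx[0],0])
n=-np.sin(np.radians(35))*sx+np.cos(np.radians(35))*np.array([0,0,1]);e1=np.cross(sy,n) # up-slope
print('n',n,'e1',e1)
O=np.array([.627,-.0715,0]);
def ell(fn,box):
    c,p,d=load(fn);r0,r1,c0,c1=box
    g=p[r0:r1,c0:c1].astype(int);
    m=((g.min(2)>150)).astype(np.uint8)
    k,lab,st,ce=cv2.connectedComponentsWithStats(m);i=1+np.argmax(st[1:,4])
    ct=max(cv2.findContours((lab==i).astype(np.uint8),cv2.RETR_EXTERNAL,cv2.CHAIN_APPROX_NONE)[0],key=cv2.contourArea)
    h=cv2.convexHull(ct);E=cv2.fitEllipse(h);print(fn,'ring',E[0][0]+c0,E[0][1]+r0,E[1],E[2],st[i])
    f=p.shape[0]/2/np.tan(np.radians(c['fov_y'])/2);R=np.array(c['R'])
    o=-R.T@np.array(c['t']);ray=R.T@np.array([(E[0][0]+c0-c['cx'])/f,(E[0][1]+r0-c['cy'])/f,1])
    return o,ray
rays=[]
for fn,box in(('t0',(150,195,340,390)),('s4',(240,275,335,370))):
    try: rays.append(ell(fn,box))
    except Exception as x: print(fn,x)
if len(rays)==2:
    (o1,d1),(o2,d2)=rays;s=np.linalg.lstsq(np.c_[d1,-d2],o2-o1,rcond=None)[0]
    a,b=o1+s[0]*d1,o2+s[1]*d2;print('ring centre tri',(a+b)/2,np.linalg.norm(a-b))
for fn in('t0','s4'):
    W,p=cloud(fn);w=W.reshape(-1,3);col=p.reshape(-1,3).mean(1)
    q=w-np.array([.5637,-.2612,.0914]);a=q@sy;b=q@e1;h=q@n
    k=(abs(a)<.055)&(abs(b)<.065)&(abs(h)<.07)
    print(fn,k.sum());H=np.histogram(h[k],np.arange(-.03,.06,.004));print(np.c_[H[1][:-1]*1000,H[0]].astype(int).tolist())
    for nm,kk in(('bright',k&(col>150)),('bartop',k&(col<60)&(h>.03)),('dark',k&(col<40))):
        if kk.sum()>5: print(nm,kk.sum(),'a,b,h mean',a[kk].mean(),b[kk].mean(),np.median(h[kk]),'a rng',np.percentile(a[kk],[2,98]),'b rng',np.percentile(b[kk],[2,98]))
```

```text
n [-0.5623  0.1134  0.8192] e1 [ 0.803  -0.1619  0.5736]
t0 ring 364.49879455566406 177.3505802154541 (25.242252349853516, 27.419845581054688) 83.07970428466797 [ 11  15  28  26 176]
s4 ring 350.4242868423462 260.7678337097168 (22.974197387695312, 27.557180404663086) 43.60778045654297 [  6   8  23  26 155]
ring centre tri [ 0.5607 -0.2647  0.0857] 0.00047749179384823923
t0 1291
[[-30, 9], [-26, 15], [-22, 15], [-18, 14], [-13, 18], [-9, 64], [-5, 178], [-1, 256], [2, 212], [6, 131], [10, 113], [13, 77], [18, 18], [22, 8], [26, 2], [30, 5], [34, 9], [38, 26], [42, 37], [46, 13], [50, 4], [54, 0]]
bright 182 a,b,h mean -0.002385432721106622 0.009391875497604604 0.004728092793795021 a rng [-0.0454  0.04  ] b rng [-0.0418  0.0394]
bartop 82 a,b,h mean -0.0003614482162860483 0.0018507438947709834 0.042792428491402405 a rng [-0.0084  0.0059] b rng [-0.0343  0.0286]
dark 260 a,b,h mean -0.0009823115410890633 0.0010264029878566954 0.01554865004731911 a rng [-0.0286  0.024 ] b rng [-0.0319  0.0282]
s4 984
[[-30, 0], [-26, 0], [-22, 0], [-18, 0], [-13, 0], [-9, 23], [-5, 246], [-1, 244], [2, 141], [6, 66], [10, 85], [13, 33], [18, 9], [22, 18], [26, 14], [30, 15], [34, 15], [38, 50], [42, 25], [46, 0], [50, 0], [54, 0]]
bright 190 a,b,h mean -0.01665883940589684 0.0025557802658666895 0.003268703284572252 a rng [-0.0493  0.0408] b rng [-0.0473  0.0383]
bartop 76 a,b,h mean -0.009586123455730186 -0.0027551392897464666 0.0392781416479934 a rng [-0.0144 -0.0003] b rng [-0.0359  0.0217]
dark 232 a,b,h mean -0.01626363565664443 -0.006411156470773348 0.016025627140092577 a rng [-0.0352 -0.0042] b rng [-0.0343  0.0201]
```

{"api": "step_arm", "payload": {
  "increments": [
    [[-0.4,-1,0],[0,0,6]],
    [[-0.8,-2.2,0],[0,0,8]],
    [[-0.9,-2.5,0],[0,0,8]],
    [[-0.9,-2.5,0],[0,0,8]],
    [[-0.9,-2.5,0],[0,0,8]],
    [[-0.9,-2.5,0],[0,0,8]],
    [[-0.9,-2.5,0],[0,0,8]],
    [[-0.9,-2.5,0],[0,0,8]],
    [[-0.8,-2.2,0],[0,0,8]],
    [[-0.5,-1.4,0],[0,0,6]]
  ],
  "fingers": 0.6
}}

```text
clock: 14.5
tool_pos: [0.4901, -0.2525, 0.3681]
eef_rot: [0.219, 0.976, -0.0, -0.002]
contact_force: [-0.1, -0.8, -0.2]
opening: 0.6
finger_force: 0.0
```

```bash
python3 -c "
from h import *
s=r.get_state();print(s['tool_pos'],s['eef_rot'],s['q'])"
```

```text
[ 0.49013546 -0.25246438  0.36813243] [ 2.18865268e-01  9.75753912e-01 -1.63124361e-04 -1.50716181e-03] [ 0.92601737  0.57428827 -0.92731611  1.57652935  0.47794109  1.23667984
  1.04407098]
```

{"api": "step_arm", "payload": {
  "increments": [
    [[0,0,0],[0,0,7]],
    [[0,0,-1.5],[0,0,6.9]],
    [[0,0,-2],[-0.87,-4.29,0]],
    [[0,0,-2.5],[-0.87,-4.29,0]],
    [[0,0,-2.5],[-0.87,-4.29,0]],
    [[0,0,-2.5],[-0.87,-4.29,0]],
    [[0.2,0.2,-2.5],[-0.87,-4.29,0]],
    [[0,0,-2],[-0.87,-4.29,0]],
    [[0,0,-1.7],[-0.87,-4.29,0]],
    [[0,0,-1],[-0.87,-4.29,0]]
  ]
}}

```text
clock: 15.5
tool_pos: [0.4906, -0.2621, 0.2153]
eef_rot: [0.103, 0.968, -0.044, 0.224]
contact_force: [0.9, -0.6, 0.2]
opening: 0.602
finger_force: 0.0
```

{"api": "step_arm", "payload": {
  "increments": [
    [[0,0,0],[0,0,0]],
    [[0,0,0],[0,0,0]],
    [[0,0,0],[0,0,0]],
    [[0,0,0],[0,0,0]],
    [[0,0,0],[0,0,0]],
    [[0,0,0],[0,0,0]],
    [[0,0,0],[0,0,0]],
    [[0,0,0],[0,0,0]],
    [[0,0,0],[0,0,0]],
    [[0,0,0],[0,0,0]]
  ]
}}

```text
clock: 16.5
tool_pos: [0.4915, -0.2628, 0.2166]
eef_rot: [0.104, 0.968, -0.044, 0.225]
contact_force: [0.4, 0.4, -0.1]
opening: 0.601
finger_force: 0.0
```

Run:
```python
from h import *
from scipy.spatial.transform import Rotation as Ro
np.set_printoptions(precision=4,suppress=True)
s=r.get_state();print(s['tool_pos'],s['q']);R=Ro.from_quat(s['eef_rot']).as_matrix();print(R)
yaw=np.radians(-11.4);sx=np.array([np.cos(yaw),np.sin(yaw),0]);sy=np.array([-sx[1],sx[0],0])
n=np.array([-.5623,.1134,.8192]);D=np.c_[np.cross(sy,-n),sy,-n]
print('turn left deg',np.degrees(Ro.from_matrix(D@R.T).as_rotvec()))
T=np.array([.5482,-.2621,.1041]);print('to T cm',(T-s['tool_pos'])*100,'to A',(T+.1*n-s['tool_pos'])*100)
snap('wrist','w5')
```

```text
[ 0.4915 -0.2628  0.2166] [ 0.8877  0.6062 -0.6837  2.2143  1.7338  0.3338  0.0828]
[[-0.8777  0.2202  0.4257]
 [ 0.1806  0.9747 -0.1318]
 [-0.4439 -0.0388 -0.8952]]
turn left deg [ 0.3671 -8.8955  1.4941]
to T cm [  5.674    0.0684 -11.2546] to A [ 0.051   1.2024 -3.0626]
```

View pics/w5.png

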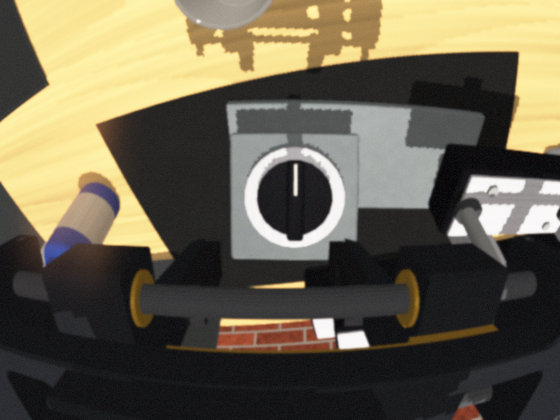

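The knob is straight ahead at (296,197), its bar vertical and parallel to the pad faces, and the unit is clear at right. I finish the tilt slowly.

{"api": "step_arm", "payload": {
  "increments": [
    [[0,0.1,-0.3],[0,-1.1,0.2]],
    [[0,0.1,-0.3],[0,-1.1,0.2]],
    [[0,0.1,-0.3],[0.1,-1.1,0.2]],
    [[0,0.1,-0.3],[0.1,-1.1,0.2]],
    [[0,0.2,-0.3],[0.1,-1.1,0.2]],
    [[0,0.2,-0.4],[0.1,-1.1,0.2]],
    [[0,0.2,-0.4],[0,-1.1,0.2]],
    [[0,0.2,-0.4],[0,-1.2,0.1]],
    [[0,0,-0.4],[0,0,0]],
    [[0,0,0],[0,0,0]]
  ]
}}

```text
clock: 17.55
tool_pos: [0.4912, -0.2508, 0.1849]
eef_rot: [0.095, 0.949, -0.029, 0.299]
contact_force: [1.2, 0.3, 0.2]
opening: 0.603
finger_force: 0.0
```

```bash
cat > chk.py <<'E'
from h import *
from scipy.spatial.transform import Rotation as Ro
np.set_printoptions(precision=4,suppress=True)
s=r.get_state();print(s['tool_pos'],s['q']);R=Ro.from_quat(s['eef_rot']).as_matrix()
yaw=np.radians(-11.4);sx=np.array([np.cos(yaw),np.sin(yaw),0]);sy=np.array([-sx[1],sx[0],0])
n=np.array([-.5623,.1134,.8192]);D=np.c_[np.cross(sy,-n),sy,-n]
print('turn left deg',np.degrees(Ro.from_matrix(D@R.T).as_rotvec()))
T=np.array([.5482,-.2621,.1041]);d=T-s['tool_pos'];print('to T cm',d*100,'sy,-n,e1',d@sy*100,-d@n*100,d@np.cross(sy,n)*100)
E
cat > wr.py <<'E'
from h import *
from chk import n,sy
c=r.calibration('wrist');p,d=r.snapshot('wrist')
cv2.imwrite('pics/w6.png',p[:,:,::-1])
f=210/np.tan(np.radians(c['fov_y'])/2)
v,u=np.mgrid[:420,:560];x=u-c['cx'];y=v-c['cy'];rr=np.hypot(x,y);th=rr/f;k=np.tan(th)/np.maximum(rr,1e-9)
X=np.stack([x*k*d,y*k*d,d],-1);W=(X-np.array(c['t']))@np.array(c['R']);w=W[(d>0)&(th<1.4)];col=p[(d>0)&(th<1.4)].mean(1)
e1=np.cross(sy,n);G=np.array([.5398,-.2604,.1164]);q=w-G;a=q@sy;b=q@e1;h=q@n
m=(abs(a)<.03)&(abs(b)<.05)&(abs(h-.007)<.012)&(col<120)
print(m.sum(),'bar a,b,h',a[m].mean(),np.percentile(a[m],[3,97]),b[m].mean(),np.percentile(b[m],[3,97]),np.median(h[m]))
print('ang deg',np.degrees(np.polyfit(b[m],a[m],1)[0]))
m=(abs(a)<.06)&(abs(b)<.06)&(abs(h+.02)<.03)
H=np.histogram(h[m],np.arange(-.05,.012,.004));print((H[1]*1000).astype(int),H[0])
E
python3 wr.py
```

```text
[ 0.4912 -0.2508  0.1849] [ 1.0761  0.818  -1.0024  2.3701  2.2538  0.6633 -0.3429]
turn left deg [-0.0754 -0.068   0.0082]
to T cm [ 5.6963 -1.1269 -8.0848] sy,-n,e1 0.021273353501712187 9.953847077502033 0.11919151092482741
1525 bar a,b,h -0.000343207863006149 [-0.007   0.0064] -0.0013332625335833906 [-0.0319  0.0291] 0.009452908297963726
ang deg -0.47322850214283574
[-50 -46 -41 -37 -33 -29 -25 -21 -17 -13  -9  -5  -1   2   6  10] [   4   65    7 5543 3268 3588   82 3703   19   11    7   15   19    4
 1218]
```

The wrist depth confirms the knob bar is centred within 0.5 mm and 0.5°, with its top 2.5 mm higher than estimated. I approach along the axis for 9.7 cm.

{"api": "step_arm", "payload": {
  "increments": [
    [[0.5,-0.1,-0.7],[0,0,0]],
    [[0.7,-0.1,-1],[0,0,0]],
    [[0.8,-0.2,-1.2],[0,0,0]],
    [[0.8,-0.2,-1.2],[0,0,0]],
    [[0.7,-0.1,-1.1],[0,0,0]],
    [[0.7,-0.1,-1],[0,0,0]],
    [[0.5,-0.1,-0.7],[0,0,0]],
    [[0.4,-0.1,-0.6],[0,0,0]],
    [[0.3,-0.1,-0.4],[0,0,0]],
    [[0,0,0],[0,0,0]]
  ]
}}

```text
clock: 18.6
tool_pos: [0.5457, -0.262, 0.1063]
eef_rot: [0.095, 0.949, -0.03, 0.299]
contact_force: [-0.2, -0.8, 0.4]
opening: 0.599
finger_force: 0.0
```

{"api": "step_arm", "payload": {
  "increments": [
    [[0,0,0],[0,0,0]],
    [[0,0,0],[0,0,0]],
    [[0,0,0],[0,0,0]],
    [[0,0,0],[0,0,0]],
    [[0,0,0],[0,0,0]],
    [[0,0,0],[0,0,0]],
    [[0,0,0],[0,0,0]],
    [[0,0,0],[0,0,0]],
    [[0,0,0],[0,0,0]],
    [[0,0,0],[0,0,0]]
  ],
  "fingers": 0,
  "grip_force": 25
}}

```text
clock: 19.6
tool_pos: [0.5455, -0.2618, 0.1068]
eef_rot: [0.095, 0.949, -0.03, 0.299]
contact_force: [-1.8, -0.1, 2.9]
opening: 0.155
finger_force: 25.0
```

```bash
python3 -c "
from chk import *
print(s['contact_force'],s['moment'],s['opening'])"
```

```text
[ 0.5455 -0.2618  0.1068] [ 0.9948  1.0252 -0.9456  2.262   2.3474  0.7696 -0.3271]
turn left deg [-0.0152  0.0182 -0.0151]
to T cm [ 0.2722 -0.0327 -0.2713] sy,-n,e1 0.021726316594723002 0.3790671936530858 0.06828331221671462
[-1.802  -0.0552  2.8751] [ 0.0345  0.3819 -0.0739] 0.15456367614200076
```

{"api": "step_arm", "payload": {
  "increments": [
    [[0,0,0],[3.37,-0.68,-4.92]],
    [[0,0,0],[3.37,-0.68,-4.92]],
    [[0,0,0],[3.37,-0.68,-4.92]],
    [[0,0,0],[3.37,-0.68,-4.92]],
    [[0,0,0],[3.37,-0.68,-4.92]],
    [[0,0,0],[3.37,-0.68,-4.92]],
    [[0,0,0],[3.37,-0.68,-4.92]],
    [[0,0,0],[3.37,-0.68,-4.92]],
    [[0,0,0],[3.37,-0.68,-4.92]],
    [[0,0,0],[3.37,-0.68,-4.92]]
  ]
}}

```text
clock: 20.6
tool_pos: [0.546, -0.2611, 0.1071]
eef_rot: [0.558, 0.773, 0.125, 0.274]
contact_force: [-0.9, 1.9, 1.7]
opening: 0.152
finger_force: 25.0
```

```bash
python3 -c "
from chk import *
print(s['contact_force'],s['moment'],s['opening'])"
```

```text
[ 0.546  -0.2611  0.1071] [ 1.1126  1.1861 -1.2458  2.2567  2.1601  0.997  -1.0992]
turn left deg [-33.9297   6.8676  49.3099]
to T cm [ 0.2235 -0.0964 -0.298 ] sy,-n,e1 -0.050346881823625615 0.38069400127922465 0.024136929927526318
[-0.8996  1.9025  1.7036] [0.2503 0.0813 0.1503] 0.15249826769413644
```

{"api": "step_arm", "payload": {
  "increments": [
    [[0,0,0],[1.7,-0.34,-2.46]],
    [[0,0,0],[1.7,-0.34,-2.46]],
    [[0,0,0],[1.7,-0.34,-2.46]],
    [[0,0,0],[1.7,-0.34,-2.46]],
    [[0,0,0],[0.6,-0.12,-0.9]],
    [[0,0,0],[0,0,0]],
    [[0,0,0],[0,0,0]],
    [[0,0,0],[0,0,0]],
    [[0,0,0],[0,0,0]],
    [[0,0,0],[0,0,0]]
  ]
}}

```text
clock: 21.6
tool_pos: [0.5461, -0.2611, 0.1071]
eef_rot: [0.641, 0.706, 0.155, 0.258]
contact_force: [2.5, 4.1, 4.1]
opening: 0.16
finger_force: 25.0
```

{"api": "step_arm", "payload": {
  "increments": [
    [[0,0,0],[0,0,0]],
    [[0,0,0],[0,0,0]],
    [[0,0,0],[0,0,0]],
    [[0,0,0],[0,0,0]],
    [[0,0,0],[0,0,0]],
    [[0,0,0],[0,0,0]],
    [[0,0,0],[0,0,0]],
    [[0,0,0],[0,0,0]],
    [[0,0,0],[0,0,0]],
    [[0,0,0],[0,0,0]]
  ],
  "fingers": 0.5
}}

```text
clock: 22.6
tool_pos: [0.5455, -0.2618, 0.1066]
eef_rot: [0.642, 0.706, 0.154, 0.258]
contact_force: [-0.5, 0.1, 0.9]
opening: 0.502
finger_force: 0.0
```

{"api": "step_arm", "payload": {
  "increments": [
    [[-0.3,0.1,0.4],[0,0,0]],
    [[-0.6,0.1,0.8],[0,0,0]],
    [[-0.8,0.2,1.2],[0,0,0]],
    [[-0.8,0.2,1.2],[0,0,0]],
    [[-0.8,0.2,1.2],[0,0,0]],
    [[-0.8,0.2,1.2],[0,0,0]],
    [[-0.8,0.1,1.2],[0,0,0]],
    [[-0.6,0.1,0.9],[0,0,0]],
    [[-0.3,0,0.4],[0,0,0]],
    [[0,0,0],[0,0,0]]
  ]
}}

```text
clock: 23.6
tool_pos: [0.4872, -0.2501, 0.1925]
eef_rot: [0.641, 0.706, 0.154, 0.259]
contact_force: [1.1, -0.6, 0.2]
opening: 0.502
finger_force: 0.0
```

```bash
python3 wr.py
python3 - <<'E'
from h import *
snap('side','s7')
a=cv2.resize(cv2.imread('pics/s7.png')[150:280,250:400],None,fx=2.7,fy=2.7);b=cv2.resize(cv2.imread('pics/w6.png'),None,fx=.7,fy=.7)
o=np.zeros((360,800,3),np.uint8);o[:351,:400]=a[:351,:400];o[:294,405:797]=b[:294,:392];cv2.imwrite('pics/crop7.png',o)
E
```

```text
[ 0.4872 -0.2501  0.1925] [ 1.2242  1.0047 -1.3984  2.3708  1.9728  0.9618 -1.3107]
turn left deg [-41.055    8.3569  59.9248]
to T cm [ 6.1033 -1.1985 -8.8364] sy,-n,e1 0.03155095285625533 10.806621794745052 0.026491168864921984
1375 bar a,b,h 0.0002777671181589237 [-0.0278  0.0287] -0.0001404098133566714 [-0.0121  0.0112] 0.009463678260695883
ang deg -114.6062160671612
[-50 -46 -41 -37 -33 -29 -25 -21 -17 -13  -9  -5  -1   2   6  10] [   5    6   10 5390 3364 3386   68 3521    8   12   16    5   17   17
 1142]
```

View pics/crop7.png

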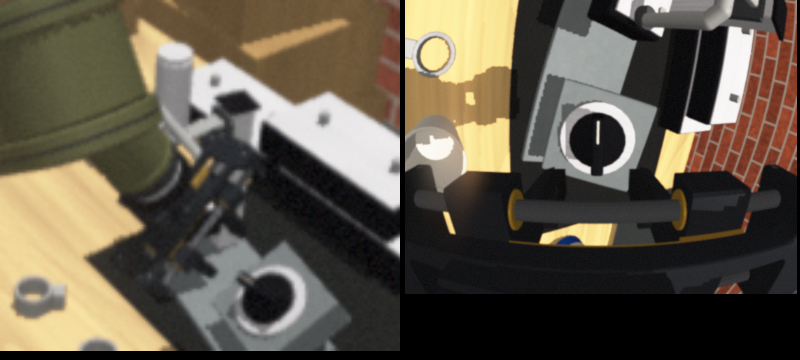

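The knob bar has turned about 73° and is vertical in the turned wrist view at (598,143), so it is at the far stop. I back away toward the robot's right to see the unit unobstructed.

{"api": "step_arm", "payload": {
  "increments": [
    [[-1,-0.5,2],[0,0,0]],
    [[-1,-1.5,2],[0,0,0]],
    [[-1,-2,2],[0,0,0]],
    [[-1,-2,2],[0,0,0]],
    [[0,-2,2],[0,0,0]],
    [[0,-2,1],[0,0,0]],
    [[0,-2,1],[0,0,0]],
    [[0,-2,0],[0,0,0]],
    [[0,-1,0],[0,0,0]],
    [[0,0,0],[0,0,0]]
  ]
}}

```text
clock: 24.7
tool_pos: [0.4471, -0.4016, 0.3107]
eef_rot: [0.643, 0.704, 0.154, 0.258]
contact_force: [-0.5, 1.1, 0.5]
opening: 0.502
finger_force: 0.0
```

Run:
```python
from h import *
np.set_printoptions(precision=4,suppress=True)
snap('top','t8')
W,p=cloud('t8');w=W.reshape(-1,3);col=p.reshape(-1,3).mean(1)
G=np.array([.5398,-.2604,.1164])+.0025*np.array([-.5623,.1134,.8192]);n=np.array([-.5623,.1134,.8192]);yaw=np.radians(-11.4);sy=np.array([-np.sin(yaw),np.cos(yaw),0]);e1=np.cross(sy,n)
q=w-G;a,b,h=q@sy,q@e1,q@n
k=(abs(a)<.04)&(abs(b)<.04)&(abs(h-.007)<.01)
if k.sum()>10:
    P=np.c_[a[k],b[k]];P-=P.mean(0);v=np.linalg.svd(P)[2][0];print('knob ang from upslope',k.sum(),np.degrees(np.arctan2(v[0],v[1])))
S=np.array([.565,-.0595,.214]);q=w-S;sx=np.array([np.cos(yaw),np.sin(yaw),0]);x,y,z=q@sx,q@sy,q[:,2]
k=(abs(x)<.04)&(abs(y)<.075)&(abs(y)>.015)&(abs(z-.01)<.025);print('bar',k.sum(),x[k].mean(),y[k].min(),y[k].max(),z[k].mean())
k=(abs(x)<.06)&(abs(y)<.1)&(abs(z+.075)<.03)&(col>100);A=np.c_[x[k],y[k],np.ones(k.sum())];print('plate',k.sum(),np.linalg.lstsq(A,z[k],rcond=None)[0])
print(r.get_state()['contact_force'])
```

```text
knob ang from upslope 95 105.70772957696246
bar 173 -0.0010241089628717623 -0.0706443221567312 0.07151544955830817 0.010334692495100276
plate 550 [-0.0274 -0.0074 -0.0727]
[-0.5593 -0.1515 -0.7454]
```

View pics/t8.png

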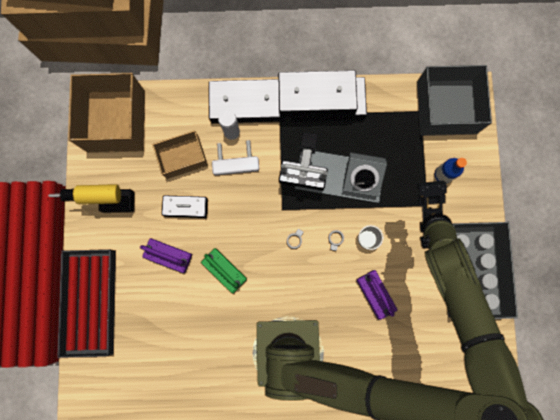

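The top picture shows the unit hanging on the hook at (303,178), centred within 1 mm and level. The knob is at about 74° (1.3 rad), and the other things are where they were. I hand in.

```bash
python3 -c "
from plant import r
print(r.finish_job())"
```

```text
the job is handed in; nothing more can be done
None
```

The unit hangs freely on the hook by the middle of its handle, the lock knob is at its far stop (measured about 1.3 rad), no bystander moved that I could see, and the job is handed in; it returned no verdict.

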